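Add the dressing and snap the lunch box shut

TASK

This packed lunch still lacks its dressing. Stand the tub with the yellow lid upright on the floor of the box's empty compartment, then swing the box's hinged lid over and press the blue tab at its front down until the clip snaps and the lid is fully shut. Leave the red-lidded and green-lidded tubs where they stand.

Things in the scene. Friction and masses are not known exactly. Their poses are not given: they have to be found in the camera images.
- lunchbox: black hinged lunch box on a 3 mm teal mat, fixed. Origin: on the bench under the box's middle; x along its 260 mm length, y across its 190 mm width towards the hinge, z up. Walls 3 mm; rim 48 mm above the bench, with a 6 mm flange. Food fills the -x part and the (+x, +y) part; the (+x, -y) compartment is empty. Partitions reach 32 mm above the bench
- bay (a point): centre of the floor of the empty compartment, 6 mm above the bench, axes as the box's. The compartment is 137 mm (box x) by 88 mm (box y)
- lid (a joint): lid angle, rad: 0 fully shut, 1.57 upright, 2.1 farthest back; starts open, leaning back. Stiff hinge: stays where left above about 1.0, sinks gently below that and rests on its unsnapped spring clip at about 0.05 (front edge 11 mm up). Some 6 to 12 N straight down on the tab takes the clip past its catch and the lid stays at 0. Pushing the lid over takes under 2 N
- lid_hinge (a point): middle of the hinge line, which runs along the box's x: 104 mm from the middle of the box in box y, 50 mm above the bench. Axes as the lid's: with the lid shut they are the box's; the lid turns about x
- lid_tab (a point): middle of the top of the blue press tab (70 x 22 mm, 6 mm thick, long side along the hinge) at the middle of the lid's free edge: 215 mm from the hinge line, the tab's outer edge 226 mm; 54 mm above the bench when shut. Lid: white frame 272 x 202 x 5 mm, clear window 13 mm proud of it. Axes as the lid's, z out of its upper face. The clip hangs 21 mm below the tab
- tub_yellow: closed white dressing tub with a yellow lid, upright cylinder 58 mm across the lid and 56 mm across the body, 43 mm high, 50 to 100 g. Origin: centre of its underside, z up
- tub_red: like tub_yellow, with a red lid; to be left alone
- tub_green: like tub_yellow, with a green lid; to be left alone

How it is judged:
By the outcome, as a careful person would: the job done as asked, in the order asked, and still so for the second after the job is handed in, with the robot touching nothing.
It also fails if it takes over 58 s, if anything falls off the work surface, if the arm or the gripper's body presses on something with over 40 N, if the wrist force passes 120 N, or if a joint passes its speed limit or range.

ROBOT

A 6-joint arm with a two-finger parallel gripper is mounted at the origin on the work surface. World frame = base frame: x ahead of the robot, y to its left, z up, the work surface at z = 0. Lengths are in m, angles in degrees, forces in N, time in s.
With the tool pointing down it reaches from about 0.3 to 0.75 m from the base axis. Payload 8.5 kg.
Tool frame: the origin (TCP) lies on the centre line of the jaws, within the pads' length; the fingertips stand 17 mm ahead of it and the grasp point (between the pads) lies 2 mm behind it; z points along the fingers, y is the direction in which the jaws open and shut (so a half turn about z gives the same grasp; the last joint's range is limited). The gripper opens to 85 mm and grips with 20 to 120 N. Pads are 22 mm wide; open, the fingers measure 114 mm over their backs; the gripper's body (76 mm by 85 mm) begins 54 mm behind the grasp point. The pads swing forward as they close: fully open they stand 13 mm farther back than shut.
Start: joints at [-76.392, 21.807, 74.336, -0, 83.858, -12.336], TCP at [0.241, -0.495, 0.248] pointing down, gripper open.
Joint ranges: [-178.18, 178.18], [-50.72, 133.34], [12.68, 142.11], [-81.47, 261.47], [9.98, 163.14], [-165.26, 165.26]. Speed limits (degrees/s): [136.94, 136.94, 180, 180, 180, 180].

INTERFACE

Orientations are given as a 3x3 rotation matrix whose columns are the frame's x, y, z axes.
In Python, from rig import env, imaging, close_job gives the robot as it stands.
- The arm moves only by the tool step_arm, never from a script. Its argument "steps" is one flat list of numbers, 7 for each row, row after row: the opening, from 0 (shut) to 1 (fully open), then the shift along the tool's x, y, z as a fraction of full scale, then the turn, a rotation vector about the tool's x, y, z as a fraction of full scale. A call has 1 to 10 rows; each row is the pose to reach, as a shift and turn from the pose commanded when the call began, along the tool's axes at that moment; what a row does not reach only later rows make up. Full scale, the value 1, is 0.3 m for a shift and 45 degrees for a turn. A row lasts 1/10 s, in which the tool goes at most 50 mm and 8.59 degrees, less where a joint would pass 70% of its speed; a pose out of reach is approached as far as the arm can. A call with a number of a shift or a turn outside -1 to 1 is refused whole. A call with a gripper value outside its range is refused whole. The fingers move at their own pace and stop on an object; "grip_force" is the grip in N (left out, the last holds). Time passes only in rows, so rows that repeat a pose let the fingers close. It gives the time, the measured TCP pose, the force and the opening at its end, in the units of the state.
- env.observe(): the state, without advancing time (a new reading comes with each control period).
- imaging.get_image(name): name is "scene" or "top"; returns (picture, depth): 400x640x3 uint8, blue, green, red; 400x640 float32, m along the optical axis (not along the pixel's ray), 0 where there is no reading.
- imaging.get_calibration(name): a dict with "camera_matrix" (3x3 intrinsics, pixels), "world_from_camera" (4x4, takes a point from camera to world coordinates). Camera axes: x right, y down, z forward; pixel columns grow to the right and rows downward; lengths in m; the calibration is good to about 2 mm. A picture is of the moment at which its call begins. get_calibration takes no time and is no camera call.
- close_job(): hands the job in, once; it reports no verdict.
Trained networks look in the newest picture that a camera, given by its name, has taken for a name from the list of things; names that differ only in an ending like _2 or _b are one class to them, and where a whole thing is asked for, a point or a joint stands for the part that bears it (a point fixed in the world has none). Each returns a list of dicts, best first, with "score" (0 to 1); they miss things now and then, are a little off and sometimes report something else, mostly with a low value. They report only what shows in the picture. A call takes as long as a camera call.
- imaging.spot_in(camera, target): "pixel" ([column, row] in pixels, amid what is visible of it).
- imaging.regions_of(camera, target): "mask" (400x640 bool, what is visible of it) and "pixel" ([column, row] in pixels, amid what is visible of it).
- imaging.pinpoint(camera, target): "pixel" ([column, row] in pixels: a listed point, or the origin of a listed thing).
The state is a dict: "time_s": time; "q": joint angles; "qvel": joint speeds; "joint_efforts": joint torques, N m; "position": TCP position; "tool_rot": TCP orientation; "ft_force": force on the tool from outside, world axes, zero at the start; "wrist_torque": the same for the moment, N m; "grip_width": finger opening in m.
Only numpy, scipy, OpenCV 4.12 (cv2) and the standard library are available. Lean on these libraries where they do the work, as an engineer would, in place of code of your own. Each camera call takes 0.05 s, during which the arm holds its last target.

## Working session

There is one attempt and no reset: what is moved stays moved. The work goes in short steps, Python scripts to look and compute and a tool call to move; the robot and the scene stay as the last step left them, time stands still between calls to the robot, and variables do not carry over. Pictures are saved under pics/ and viewed, and the job is handed in when it is done.

Besides the shell and the picture viewer there is one more tool, called after "Request:" in YAML: its name, and indented under it one key for each argument. step_arm: Moves the arm, as the interface text tells. Shift numbers are shares of 0.3 m and turn numbers shares of 45 degrees, none past 1 either way. Its arguments: {"type":"object","properties":{"steps":{"type":"array","items":{"type":"number"}},"grip_force":{"type":"number"}},"required":["steps"]}

```bash
ls; mkdir -p pics; cat > h.py <<'E'
import numpy as np, cv2
from rig import env, imaging, close_job
def w(cam,px,depth=None,z=None):
    c=imaging.get_calibration(cam);K=np.array(c["camera_matrix"]);T=np.array(c["world_from_camera"])
    r=np.linalg.inv(K)@np.array([px[0],px[1],1.0])
    if z is not None:
        d=T[:3,:3]@r; return T[:3,3]+d*(z-T[2,3])/d[2]
    return T[:3,:3]@(r*depth)+T[:3,3]
E
python3 - <<'E'
from h import *
np.set_printoptions(precision=4,suppress=True)
for cam in ["scene","top"]:
    im,d=imaging.get_image(cam); cv2.imwrite(f"pics/{cam}0.png",im); np.save(f"{cam}0.npy",d)
    print(cam,imaging.get_calibration(cam))
    for t in ["tub_yellow","tub_red","tub_green","bay","lid_hinge","lid_tab","lunchbox"]:
        for r in imaging.pinpoint(cam,t)[:2]: 
            p=r["pixel"];dd=d[int(p[1]),int(p[0])] if 0<=p[1]<400 and 0<=p[0]<640 else 0
            print(t,p,r["score"],dd,w(cam,p,dd))
s=env.observe();print(s["time_s"],s["position"],s["tool_rot"],s["ft_force"])
E
```

```text
pics
scene {'camera_matrix': array([[496.1267,   0.    , 314.0123],
       [  0.    , 496.1267, 207.0215],
       [  0.    ,   0.    ,   1.    ]]), 'world_from_camera': array([[ 0.0834,  0.7087, -0.7006,  1.147 ],
       [ 0.9964, -0.0481,  0.0699, -0.1509],
       [ 0.0158, -0.7039, -0.7101,  0.7279],
       [ 0.    ,  0.    ,  0.    ,  1.    ]])}
tub_yellow [233.1, 206.0] 0.77 0.96771526 [ 0.4544 -0.2405  0.0396]
tub_red [165.1, 234.0] 0.56 0.9349896 [ 0.5045 -0.3677  0.0237]
tub_green [213.3, 257.4] 0.91 0.8930632 [ 0.5704 -0.2735  0.027 ]
tub_green [168.5, 232.2] 0.44 0.9311133 [ 0.5053 -0.3603  0.0291]
bay [329.2, 252.3] 0.95 0.9329887 [ 0.556  -0.0614  0.0059]
lid_hinge [418.5, 234.2] 0.56 0.8918529 [0.5724 0.0962 0.0631]
lid_tab [469.4, 140.8] 0.95 0.74651474 [0.5728 0.139  0.2716]
lid_tab [359.1, 234.7] 0.51 0.93010956 [ 0.5391 -0.0042  0.0322]
lunchbox [358.6, 235.0] 0.63 0.92938215 [ 0.5399 -0.0053  0.0323]
lunchbox [469.0, 144.2] 0.19 0.7390894 [0.5821 0.1353 0.2726]
top {'camera_matrix': array([[392.9453,   0.    , 316.8909],
       [  0.    , 392.9453, 196.3028],
       
[... 184 characters left out ...]
781],
       [ 0.    ,  0.    ,  0.    ,  1.    ]])}
tub_yellow [400.9, 234.1] 0.58 0.73358744 [ 0.4235 -0.2361  0.041 ]
tub_yellow [308.0, 166.9] 0.23 0.7800238 [ 0.5528 -0.0592  0.0065]
tub_red [462.4, 208.1] 0.94 0.7357877 [ 0.4741 -0.3508  0.0431]
tub_green [414.4, 175.8] 0.94 0.74314 [ 0.5337 -0.2617  0.0413]
bay [308.5, 168.7] 0.74 0.77800757 [ 0.5489 -0.0603  0.0082]
lid_hinge [222.4, 163.9] 0.84 0.7861844 [0.5566 0.1123 0.0012]
lid_tab [157.5, 120.3] 0.93 0.524762 [0.5691 0.1361 0.2649]
lunchbox [271.5, 185.5] 0.94 0.77855754 [0.5145 0.0124 0.0047]
0.8 [ 0.2406 -0.4946  0.2483] [[ 0.8992  0.4375  0.    ]
 [ 0.4375 -0.8992 -0.    ]
 [ 0.      0.     -1.    ]] [-0.1042 -0.8634 -0.8857]
```

View pics/scene0.png

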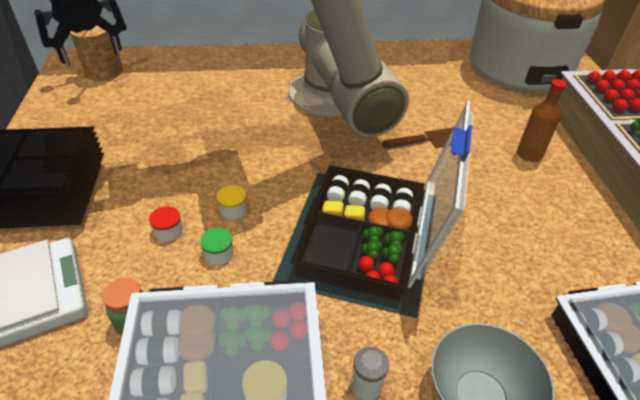

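View pics/top0.png

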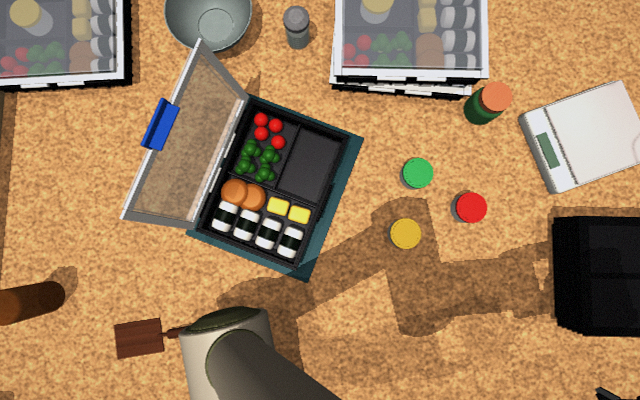

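The pictures agree. The yellow lid is at top (405,234) with red (471,207) and green (418,172) close by. The empty bay is at (310,168) and the lid leans back, with its blue tab at (158,124). Next I refine these.

```bash
python3 - <<'E'
from h import *
np.set_printoptions(precision=4,suppress=True)
im,d=imaging.get_image("top")
c=imaging.get_calibration("top");K=c["camera_matrix"];T=c["world_from_camera"]
u,v=np.meshgrid(np.arange(640),np.arange(400))
P=np.stack([(u-K[0,2])/K[0,0]*d,(v-K[1,2])/K[1,1]*d,d],-1)@T[:3,:3].T+T[:3,3]
for t in ["tub_yellow","tub_red","tub_green"]:
    r=imaging.regions_of("top",t)[0];m=r["mask"]&(d>0);p=P[m]
    q=p[p[:,2]>0.034]
    (cx,cy),_,_=cv2.minAreaRect(q[:,:2].astype(np.float32))
    print(t,r["score"],r["pixel"],m.sum(),np.median(q,0),(cx,cy),q.max(0)-q.min(0),w("top",r["pixel"],z=0.043)[:2])
# rim
m=(d>0)&(P[...,2]>.042)&(P[...,2]<.056)&(P[...,0]>.35)&(P[...,0]<.72)&(P[...,1]>-.2)&(P[...,1]<.2)&(im.max(-1)<70)
vis=im.copy();vis[m]=(255,0,255);cv2.imwrite("pics/rim.png",cv2.resize(vis[60:300,90:440],None,fx=2.2,fy=2.2))
q=P[m][:,:2].astype(np.float32);print(len(q),cv2.minAreaRect(q),cv2.boxPoints(cv2.minAreaRect(q)))
# compartment floor
m=(d>0)&(P[...,2]<.012)&(P[...,2]>.001)&(u>270)&(u<350)&(v>115)&(v<215)&(im.max(-1)<70)
n,l,st,ce=cv2.connectedComponentsWithStats(m.astype(np.uint8));k=1+st[1:,4].argmax()
q=P[l==k];print(len(q),np.median(q,0),cv2.minAreaRect(q[:,:2].astype(np.float32)))
r=imaging.regions_of("top","lid_tab")
print([ (a["score"],a["pixel"],a["mask"].sum()) for a in r])
b=(im[...,0]>120)&(im[...,2]<60)&(im[...,1]<110)&(d>0)&(u<200)&(v>80)&(v<170)
q=P[b];print("blue",len(q),q.mean(0),np.median(q,0),np.linalg.svd(q-q.mean(0),full_matrices=False)[2],q.min(0),q.max(0))
E
```

```text
tub_yellow 0.94 [403.0, 236.4] 835 [ 0.4254 -0.2433  0.0421] (0.42482417821884155, -0.24292941391468048) [0.056  0.0567 0.0103] [ 0.4193 -0.2396]
tub_red 0.74 [468.9, 208.4] 890 [ 0.4761 -0.3663  0.0421] (0.4757920503616333, -0.36710816621780396) [0.0549 0.0576 0.0114] [ 0.4738 -0.363 ]
tub_green 0.74 [413.8, 171.9] 822 [ 0.5393 -0.2663  0.0421] (0.5401431322097778, -0.2670241892337799) [0.0556 0.0566 0.0112] [ 0.5409 -0.2601]
2962 ((0.568506121635437, -0.017120003700256348), (0.21675099432468414, 0.39830371737480164), 66.28963470458984) [[ 0.3426 -0.0363]
 [ 0.7073 -0.1964]
 [ 0.7944  0.002 ]
 [ 0.4297  0.1622]]
2919 [ 0.5553 -0.0582  0.0056] ((0.5547928810119629, -0.05888497084379196), (0.0872698649764061, 0.13627095520496368), 69.59386444091797)
[(0.63, [191.7, 140.3], np.int64(13206)), (0.46, [404.7, 236.7], np.int64(858))]
blue 779 [0.5619 0.1305 0.2652] [0.5618 0.1303 0.2638] [[-0.9364  0.3508  0.0039]
 [ 0.337   0.8963  0.2882]
 [ 0.0976  0.2712 -0.9576]] [0.5293 0.1087 0.26  ] [0.5979 0.1529 0.2751]
```

View pics/rim.png

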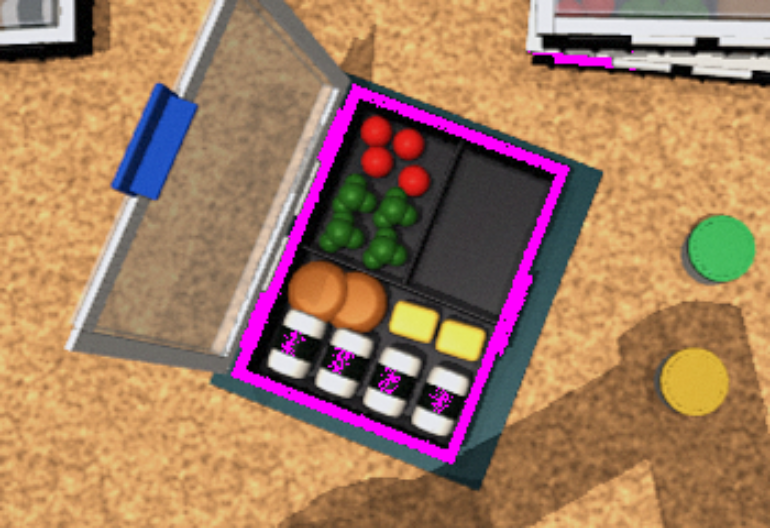

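Request:
step_arm:
  steps: [1, 0.92, -0.485, 0.43, 0, 0, -0.969, 1, 0.92, -0.485, 0.43, 0, 0, -0.969, 1, 0.92, -0.485, 0.43, 0, 0, -0.969, 1, 0.92, -0.485, 0.43, 0, 0, -0.969, 1, 0.92, -0.485, 0.43, 0, 0, -0.969, 1, 0.92, -0.485, 0.43, 0, 0, -0.969, 1, 0.92, -0.485, 0.43, 0, 0, -0.969, 1, 0.92, -0.485, 0.43, 0, 0, -0.969, 1, 0.92, -0.485, 0.43, 0, 0, -0.969, 1, 0.92, -0.485, 0.43, 0, 0, -0.969]

```text
time_s: 2.05
position: [0.4251, -0.2439, 0.1198]
tool_rot: [[0.35, 0.937, 0.001], [0.937, -0.35, -0.001], [-0.001, 0.001, -1.0]]
ft_force: [-0.5, 0.7, -0.4]
grip_width: 0.0857
```

```bash
python3 - <<'E'
from h import *
np.set_printoptions(precision=4,suppress=True)
im,d=imaging.get_image("scene");cv2.imwrite("pics/s1.png",im)
c=imaging.get_calibration("scene");K=c["camera_matrix"];T=c["world_from_camera"]
u,v=np.meshgrid(np.arange(640),np.arange(400))
P=np.stack([(u-K[0,2])/K[0,0]*d,(v-K[1,2])/K[1,1]*d,d],-1)@T[:3,:3].T+T[:3,3]
d0=np.load("scene0.npy")
P0=np.stack([(u-K[0,2])/K[0,0]*d0,(v-K[1,2])/K[1,1]*d0,d0],-1)@T[:3,:3].T+T[:3,3]
im0=cv2.imread("pics/scene0.png").astype(int)
m=(im0[...,2]>110)&(im0[...,0]<60)&(im0[...,1]>90)&(abs(u-233)<25)&(abs(v-200)<22)&(P0[...,2]>.036)
q=P0[m];print(len(q),q.mean(0),(q.min(0)+q.max(0))/2,q.max(0)-q.min(0))
E
```

```text
505 [ 0.4367 -0.2435  0.0497] [ 0.7726 -0.2119  0.3825] [0.7488 0.1219 0.6908]
```

View pics/s1.png

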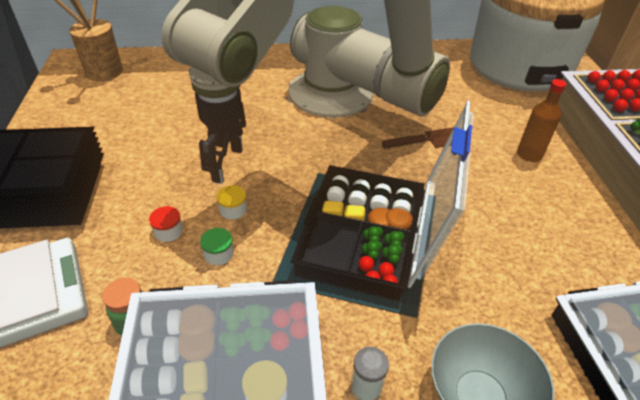

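The gripper stands above the yellow tub (233,203) with clear space to red and green. Descending and gripping.

Request:
step_arm:
  steps: [1, 0.003, 0, 0.1, 0, 0, 0, 1, 0.003, 0, 0.2, 0, 0, 0, 1, 0.003, 0, 0.27, 0, 0, 0, 1, 0.003, 0, 0.305, 0, 0, 0, 1, 0.003, 0, 0.305, 0, 0, 0, 1, 0.003, 0, 0.305, 0, 0, 0, 0.5, 0.003, 0, 0.305, 0, 0, 0, 0.5, 0.003, 0, 0.305, 0, 0, 0, 0.5, 0.003, 0, 0.305, 0, 0, 0, 0.5, 0.003, 0, 0.305, 0, 0, 0]
  grip_force: 30

```text
time_s: 3.1
position: [0.4258, -0.2425, 0.0289]
tool_rot: [[0.349, 0.937, 0.001], [0.937, -0.349, -0.001], [-0.001, 0.002, -1.0]]
ft_force: [-1.0, -0.3, 7.4]
grip_width: 0.0571
```

Request:
step_arm:
  steps: [0.3, 0, 0, 0, 0, 0, 0, 0.3, 0, 0, 0, 0, 0, 0, 0.3, 0, 0, 0, 0, 0, 0, 0.3, 0, 0, 0, 0, 0, 0, 0.3, 0, 0, 0, 0, 0, 0]

```text
time_s: 3.6
position: [0.4258, -0.2425, 0.0289]
tool_rot: [[0.349, 0.937, 0.001], [0.937, -0.349, -0.001], [-0.001, 0.002, -1.0]]
ft_force: [-0.8, -0.1, 7.2]
grip_width: 0.0566
```

Request:
step_arm:
  steps: [0.3, 0, 0, -0.1, 0, 0, 0, 0.3, 0, 0, -0.2, 0, 0, 0, 0.3, 0, 0, -0.33, 0, 0, 0, 0.3, 0.1, 0.03, -0.33, 0, 0, 0, 0.3, 0.25, 0.07, -0.33, 0, 0, 0, 0.3, 0.4, 0.11, -0.33, 0, 0, 0, 0.3, 0.55, 0.15, -0.33, 0, 0, 0, 0.3, 0.67, 0.18, -0.33, 0, 0, 0, 0.3, 0.724, 0.19, -0.33, 0, 0, 0, 0.3, 0.724, 0.19, -0.33, 0, 0, 0]

```text
time_s: 4.6
position: [0.5552, -0.057, 0.1269]
tool_rot: [[0.347, 0.938, 0.0], [0.938, -0.347, -0.0], [0.0, 0.0, -1.0]]
ft_force: [0.5, -0.6, -1.2]
grip_width: 0.057
```

```bash
python3 - <<'E'
from h import *
im,d=imaging.get_image("scene");cv2.imwrite("pics/s2.png",im)
im,d=imaging.get_image("top");cv2.imwrite("pics/t2.png",im)
s=env.observe();print(s["position"],s["ft_force"],s["grip_width"])
E
```

```text
[ 0.55427661 -0.05910678  0.12685303] [-0.39642223 -0.33283249  0.20032404] 0.05671535321537592
```

View pics/s2.png

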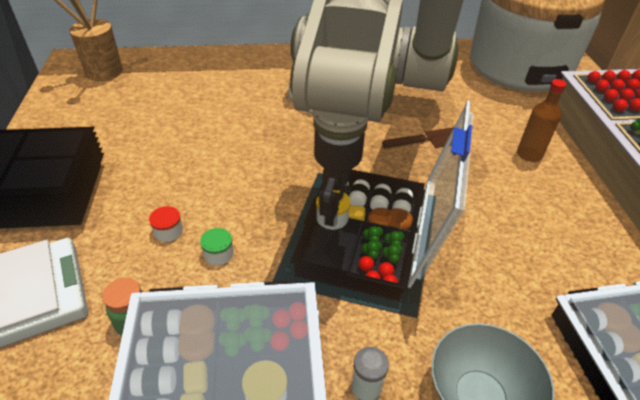

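View pics/t2.png

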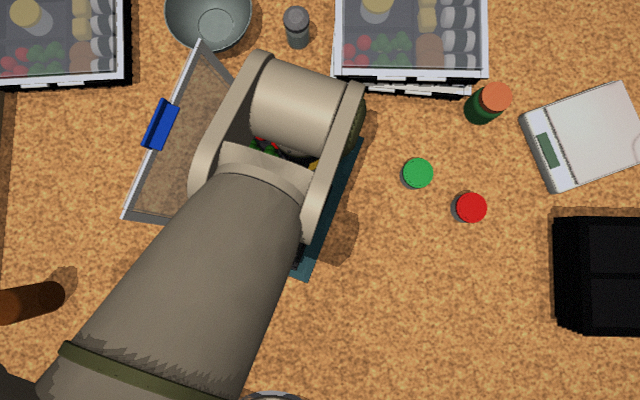

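The tub is held upright at scene (333,208), above the bay. I'm lowering it to the floor at a TCP height of about 0.036 m.

Request:
step_arm:
  steps: [0.3, 0, 0, 0.07, 0, 0, 0, 0.3, 0, 0, 0.14, 0, 0, 0, 0.3, 0, 0, 0.2, 0, 0, 0, 0.3, 0, 0, 0.25, 0, 0, 0, 0.3, 0, 0, 0.28, 0, 0, 0, 0.3, 0, 0, 0.3, 0, 0, 0, 0.3, 0, 0, 0.3, 0, 0, 0, 0.3, 0, 0, 0.3, 0, 0, 0]

```text
time_s: 5.5
position: [0.5549, -0.0589, 0.0374]
tool_rot: [[0.35, 0.937, 0.001], [0.937, -0.35, -0.0], [-0.0, 0.001, -1.0]]
ft_force: [0.5, -0.5, -1.4]
grip_width: 0.0565
```

Request:
step_arm:
  steps: [0.3, 0, 0, 0.006, 0, 0, 0, 0.3, 0, 0, 0.006, 0, 0, 0, 0.85, 0, 0, 0.006, 0, 0, 0, 0.85, 0, 0, 0.006, 0, 0, 0, 0.85, 0, 0, 0.006, 0, 0, 0, 0.85, 0, 0, 0.006, 0, 0, 0, 0.85, 0, 0, 0.006, 0, 0, 0]

```text
time_s: 6.2
position: [0.5548, -0.0585, 0.0351]
tool_rot: [[0.349, 0.937, 0.0], [0.937, -0.349, -0.0], [-0.0, 0.0, -1.0]]
ft_force: [-0.1, 0.5, 0.5]
grip_width: 0.0728
```

Request:
step_arm:
  steps: [0.85, 0, 0, -0.05, 0, 0, 0, 0.85, 0, 0, -0.12, 0, 0, 0, 0.85, 0, 0, -0.25, 0, 0, 0, 0.85, 0, 0, -0.4, 0, 0, 0, 0.85, 0, 0, -0.55, 0, 0, 0, 0.85, 0, 0, -0.7, 0, 0, 0, 0.85, 0, 0, -0.8, 0, 0, 0, 0.4, 0, 0, -0.8, 0, 0, 0]

```text
time_s: 7.0
position: [0.5558, -0.0588, 0.2795]
tool_rot: [[0.349, 0.937, 0.008], [0.937, -0.349, -0.003], [0.0, 0.009, -1.0]]
ft_force: [1.1, 0.2, -1.4]
grip_width: 0.0601
```

```bash
python3 - <<'E'
from h import *
im,d=imaging.get_image("scene");cv2.imwrite("pics/s3.png",im)
s=env.observe();print(s["position"],s["ft_force"],s["grip_width"],s["q"])
E
```

```text
[ 0.55509361 -0.05861599  0.27669673] [-0.57746633  0.33617217 -0.78468334] 0.05188312612309667 [-1.81798149e+01  2.15058306e+01  7.00707113e+01 -1.58096605e-04
  8.81993801e+01  2.26965466e+00]
```

View pics/s3.png

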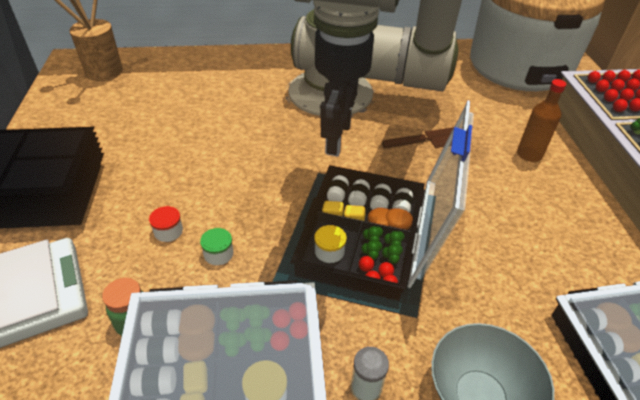

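The yellow tub stands upright in the bay at scene (330,243), and red and green haven't moved. Next I go over the lid and behind it with the jaws closed.

Request:
step_arm:
  steps: [0, 0, 0, -0.15, 0, 0, 0, 0, 0, -0.05, -0.27, 0, 0, 0, 0, 0.1, -0.1, -0.27, 0, 0, 0, 0, 0.25, -0.15, -0.27, 0, 0, 0, 0, 0.4, -0.195, -0.27, 0, 0, 0, 0, 0.55, -0.195, -0.27, 0, 0, 0, 0, 0.7, -0.195, -0.27, 0, 0, 0, 0, 0.773, -0.195, -0.27, 0, 0, 0, 0, 0.773, -0.195, -0.27, 0, 0, 0, 0, 0.773, -0.195, -0.27, 0, 0, 0]

```text
time_s: 8.05
position: [0.5809, 0.179, 0.3545]
tool_rot: [[0.349, 0.937, -0.003], [0.937, -0.349, -0.001], [-0.001, -0.002, -1.0]]
ft_force: [-0.8, -0.2, 0.3]
grip_width: -0.0002
```

```bash
python3 - <<'E'
from h import *
im,d=imaging.get_image("scene");cv2.imwrite("pics/s4.png",im)
s=env.observe();print(s["position"],s["ft_force"],s["grip_width"],s["q"])
E
```

```text
[0.58081259 0.1784188  0.35504327] [0.01024147 1.04854285 0.22594682] 0.00035264306693296284 [ 5.93309561e+00  2.55318008e+01  5.11166211e+01 -1.80894796e-02
  1.03460281e+02  2.64114121e+01]
```

View pics/s4.png

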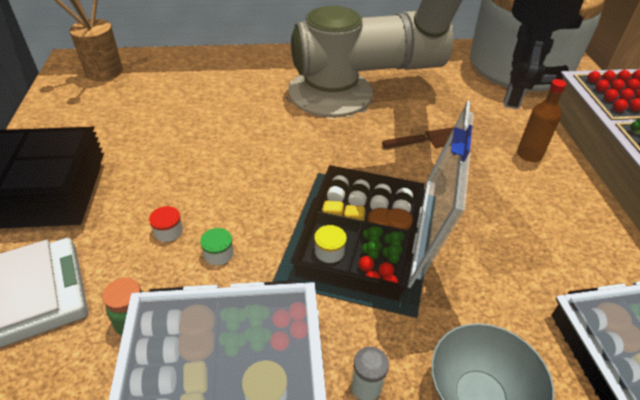

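The closed fingers are behind the lid at scene (513,95). I'm going down and pushing it over along an arc.

Request:
step_arm:
  steps: [0, 0, 0, 0.14, 0, 0, 0, 0, 0, 0, 0.28, 0, 0, 0, 0, 0, 0, 0.285, 0, 0, 0, 0, -0.07, 0, 0.285, 0, 0, 0, 0, -0.13, 0, 0.285, 0, 0, 0, 0, -0.18, 0, 0.285, 0, 0, 0, 0, -0.23, 0, 0.285, 0, 0, 0, 0, -0.28, 0, 0.285, 0, 0, 0, 0, -0.337, 0, 0.285, 0, 0, 0]

```text
time_s: 9.0
position: [0.5453, 0.0834, 0.2708]
tool_rot: [[0.349, 0.937, 0.0], [0.937, -0.349, 0.0], [0.0, 0.0, -1.0]]
ft_force: [0.0, 0.9, -0.7]
grip_width: 0.0001
```

```bash
python3 - <<'E'
from h import *
im,d=imaging.get_image("scene");cv2.imwrite("pics/s5.png",im)
s=env.observe();print(s["position"],s["ft_force"],s["grip_width"])
E
```

```text
[0.54467811 0.08145464 0.27078417] [ 0.07008758 -0.40865371  1.09720546] -7.019242548410434e-05
```

View pics/s5.png

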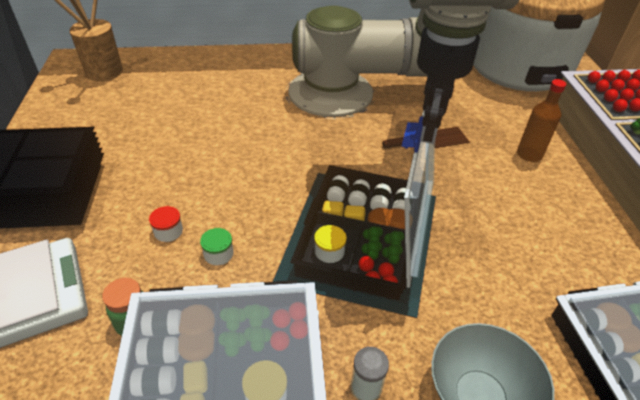

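The lid is now just past upright; its tab is at scene (412,135). I continue the arc.

Request:
step_arm:
  steps: [0, -0.045, 0, 0.01, 0, 0, 0, 0, -0.09, 0, 0.023, 0, 0, 0, 0, -0.13, 0, 0.037, 0, 0, 0, 0, -0.17, 0, 0.053, 0, 0, 0, 0, -0.215, 0, 0.075, 0, 0, 0, 0, -0.254, 0, 0.097, 0, 0, 0, 0, -0.29, 0, 0.12, 0, 0, 0, 0, -0.323, 0, 0.143, 0, 0, 0, 0, -0.367, 0, 0.183, 0, 0, 0, 0, -0.408, 0, 0.227, 0, 0, 0]

```text
time_s: 10.05
position: [0.5027, -0.0315, 0.2023]
tool_rot: [[0.349, 0.937, 0.001], [0.937, -0.349, -0.001], [-0.001, 0.001, -1.0]]
ft_force: [-0.0, -0.4, -0.1]
grip_width: -0.0003
```

```bash
python3 - <<'E'
from h import *
im,d=imaging.get_image("scene");cv2.imwrite("pics/s6.png",im)
s=env.observe();print(s["position"],s["ft_force"],s["grip_width"])
E
```

```text
[ 0.50143296 -0.0322263   0.19990028] [ 0.12316318 -1.30821724 -2.01175817] 5.9410746874483086e-05
```

View pics/s6.png

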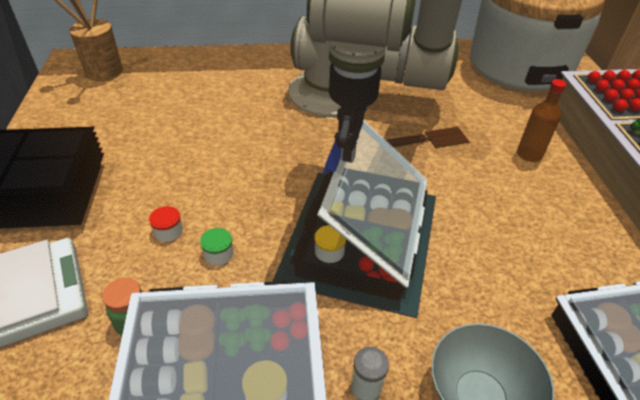

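The lid is at about 40° and the fingers are still on the tab at (335,157). I back up, move above where the tab will be, and let the lid sink.

Request:
step_arm:
  steps: [0, 0, 0, -0.12, 0, 0, 0, 0, 0, 0, -0.2, 0, 0, 0, 0, -0.1, 0, -0.2, 0, 0, 0, 0, -0.231, 0.003, -0.2, 0, 0, 0, 0, -0.231, 0.003, -0.2, 0, 0, 0, 0, -0.231, 0.003, -0.2, 0, 0, 0, 0, -0.231, 0.003, -0.2, 0, 0, 0, 0, -0.231, 0.003, -0.2, 0, 0, 0, 0, -0.231, 0.003, -0.2, 0, 0, 0, 0, -0.231, 0.003, -0.2, 0, 0, 0]

```text
time_s: 11.1
position: [0.4796, -0.095, 0.2624]
tool_rot: [[0.349, 0.937, -0.0], [0.937, -0.349, 0.0], [0.0, -0.0, -1.0]]
ft_force: [-0.8, -0.6, 0.4]
grip_width: -0.0002
```

```bash
cat > look.py <<'E'
from h import *
import sys
np.set_printoptions(precision=4,suppress=True)
s=env.observe();print(s["time_s"],s["position"],s["ft_force"])
u,v=np.meshgrid(np.arange(640),np.arange(400))
for cam in ["scene","top"]:
    im,d=imaging.get_image(cam);cv2.imwrite(f"pics/{cam}_{sys.argv[1]}.png",im)
    c=imaging.get_calibration(cam);K=c["camera_matrix"];T=c["world_from_camera"]
    P=np.stack([(u-K[0,2])/K[0,0]*d,(v-K[1,2])/K[1,1]*d,d],-1)@T[:3,:3].T+T[:3,3]
    I=im.astype(int);m=(I[...,0]>90)&(I[...,0]>2*I[...,2])&(I[...,0]>1.5*I[...,1])&(d>0)
    m&=(P[...,0]>.38)&(P[...,0]<.6)&(abs(P[...,1])<.2)
    q=P[m];t=np.array([.349,.937]);e=np.array([.937,-.349]);H=np.array([.5531,.1039])
    if len(q):
        a=(q[:,:2]-H)@t;b=(q[:,:2]-H)@e
        print(cam,len(q),np.median(q,0),"boxy",np.percentile(a,[2,98]),"boxx",np.percentile(b,[2,98]),"z",np.percentile(q[:,2],[5,50,90,97]))
        top=q[q[:,2]>np.percentile(q[:,2],50)];print("  upper half mean",top.mean(0))
E
python3 look.py a
```

```text
11.1 [ 0.4796 -0.095   0.2624] [-0.7978 -0.6144  0.3796]
scene 235 [ 0.4807 -0.1002  0.0655] boxy [-0.2249 -0.2085] boxx [-0.0315  0.0346] z [0.0634 0.0655 0.067  0.0677]
  upper half mean [ 0.4805 -0.1011  0.0664]
```

View pics/scene_a.png

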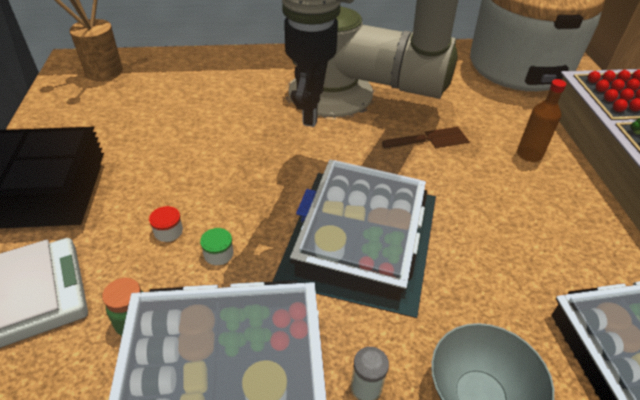

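The lid has sunk onto its clip, with the tab at scene (306,203) and z = 0.065 (expected about 0.065). I'm pressing it down.

Request:
step_arm:
  steps: [0, -0.01, 0, 0.15, 0, 0, 0, 0, -0.01, 0, 0.3, 0, 0, 0, 0, -0.01, 0, 0.45, 0, 0, 0, 0, -0.01, 0, 0.55, 0, 0, 0, 0, -0.01, 0, 0.58, 0, 0, 0, 0, -0.01, 0, 0.59, 0, 0, 0, 0, -0.01, 0, 0.6, 0, 0, 0, 0, -0.01, 0, 0.607, 0, 0, 0]

```text
time_s: 12.0
position: [0.4792, -0.0986, 0.0815]
tool_rot: [[0.349, 0.937, 0.002], [0.937, -0.349, -0.001], [-0.0, 0.003, -1.0]]
ft_force: [0.2, 0.2, 1.5]
grip_width: 0.0004
```

Request:
step_arm:
  steps: [0, 0, 0, 0.007, 0, 0, 0, 0, 0, 0, 0.014, 0, 0, 0, 0, 0, 0, 0.02, 0, 0, 0, 0, 0, 0, 0.025, 0, 0, 0, 0, 0, 0, 0.025, 0, 0, 0]

```text
time_s: 12.5
position: [0.4784, -0.0982, 0.0729]
tool_rot: [[0.349, 0.937, 0.0], [0.937, -0.349, 0.0], [0.0, -0.0, -1.0]]
ft_force: [-1.1, 0.5, -0.2]
grip_width: 0.0001
```

Request:
step_arm:
  steps: [0, 0, 0, 0.004, 0, 0, 0, 0, 0, 0, 0.008, 0, 0, 0, 0, 0, 0, 0.01, 0, 0, 0, 0, 0, 0, 0.01, 0, 0, 0]

```text
time_s: 12.9
position: [0.4786, -0.0983, 0.0708]
tool_rot: [[0.349, 0.937, 0.001], [0.937, -0.349, -0.0], [-0.0, 0.001, -1.0]]
ft_force: [-3.1, 1.0, 13.1]
grip_width: 0.0001
```

Request:
step_arm:
  steps: [0, 0, 0, -0.05, 0, 0, 0, 0, 0, 0, -0.15, 0, 0, 0, 0, 0, 0, -0.3, 0, 0, 0, 0, 0, 0, -0.45, 0, 0, 0, 0, -0.2, 0.1, -0.6, 0, 0, 0, 0, -0.4, 0.1, -0.7, 0, 0, 0, 0, -0.6, 0.1, -0.7, 0, 0, 0, 0, -0.75, 0, -0.7, 0, 0, 0, 0, -0.75, 0, -0.7, 0, 0, 0, 0, -0.75, 0, -0.7, 0, 0, 0]

```text
time_s: 13.9
position: [0.3972, -0.3132, 0.2801]
tool_rot: [[0.355, 0.935, -0.0], [0.935, -0.355, -0.002], [-0.002, 0.0, -1.0]]
ft_force: [0.6, 1.1, 0.3]
grip_width: 0.0
```

```bash
python3 look.py b
```

```text
13.9 [ 0.3972 -0.3132  0.2801] [0.5928 1.0887 0.3433]
scene 238 [ 0.4811 -0.1009  0.0548] boxy [-0.2258 -0.2088] boxx [-0.0326  0.0342] z [0.0528 0.0548 0.0565 0.0572]
  upper half mean [ 0.4794 -0.0997  0.0558]
top 412 [ 0.4781 -0.099   0.0535] boxy [-0.2275 -0.2072] boxx [-0.0336  0.0332] z [0.051  0.0535 0.0555 0.0562]
  upper half mean [ 0.4754 -0.0982  0.0547]
```

View pics/scene_b.png

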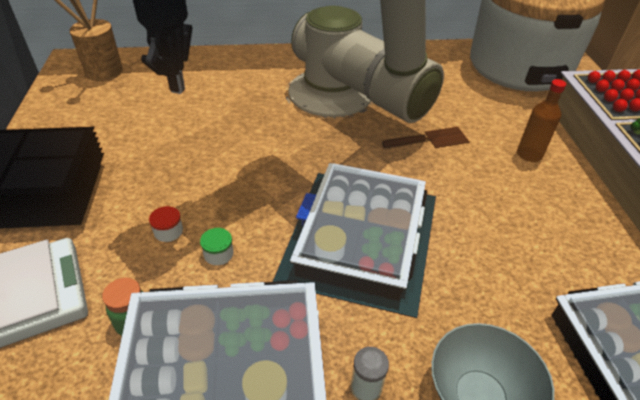

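View pics/top_b.png

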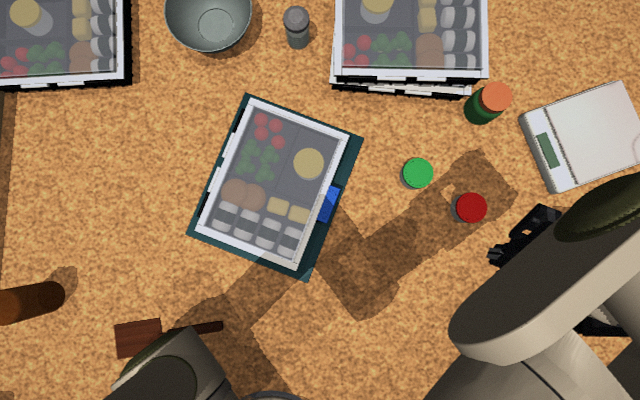

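The tab stays at z = 0.054 in both cameras, which is its shut height. The tub shows upright under the clear window at top (308,163), and the red and green tubs haven't moved. Handing in.

```bash
python3 -c "
from h import *
print(close_job())"
```

```text
the job is handed in; nothing more can be done
None
```

The yellow-lidded tub stands upright in the empty compartment, and the lunch box lid is shut and clipped. I handed the job in at about 14 s of the 58 s allowed.

- **Tub:** I set it down at the centre of the bay. In the last pictures it shows upright through the lid window.
- **Lid:** I pushed it over from behind until it sank onto its clip, with the tab 65 mm above the bench. I then pressed the tab to a hard stop, reading 13 N at the end.
- **Clip:** With the arm clear, the tab measured 54–55 mm in both cameras, against 54 mm when shut. I did not see a clear force peak at the snap, so the height staying at 54–55 mm is my evidence that it caught.
- **Other tubs:** The red and green tubs show no movement in the pictures.

No check failed or disagreed.

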